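# Crack open the slide-drying chamber beside a hygrometer

### The arm

A 6-joint arm with a two-finger parallel gripper is mounted at the origin on the work surface. World frame = base frame: x ahead of the robot, y to its left, z up, the work surface at z = 0. Lengths are in m, angles in degrees, forces in N, time in s.
With the tool pointing down it reaches from about 0.35 to 0.875 m from the base axis. Payload 4.2 kg.
Tool frame: the origin (TCP) lies midway between the tips of the shut fingers; the grasp point (between the pads) lies 19 mm behind it; y points along the fingers, x is the direction in which the jaws open and shut, and the axes are right-handed (so a half turn about y gives the same grasp; the last joint's range is limited). The gripper opens to 87 mm and grips with 3 to 60 N. Pads are 19 mm wide; open, the fingers measure 117 mm over their backs; the gripper's body (75 mm by 190 mm) begins 51 mm behind the grasp point.
Start: joints at [-60.012, 22.042, 0.453, 0, -68.411, -14.817], TCP at [0.164, -0.603, 0.223] pointing down, gripper open.
Joint ranges: [-179.83, 179.83], [-69.29, 118.12], [-61.27, 80.66], [-181.25, 117.63], [-171.15, -9.14], [-177.46, 177.46]. Speed limits (degrees/s): [159.86, 159.86, 180, 180, 180, 180].

### API

Orientations are given as a 3x3 rotation matrix whose columns are the frame's x, y, z axes.
In Python, from station import * gives the robot as it stands.
- The arm moves only by the tool jog_arm, never from a script. Its argument "series" is a list of rows, each a list of 3 entries, a list of its own where there are three numbers: the shift along the tool's x, y, z in m, then the turn, a rotation vector about the tool's x, y, z in degrees, then the finger opening in m, from 0 to 0.087. A call has 1 to 10 rows; each row shifts and turns the commanded pose from where the row before left it, along the tool's axes as they then stand; what a row does not reach is not made up. A row lasts 1/8 s, in which the tool goes at most 62.5 mm and 10.7 degrees, less where a joint would pass 70% of its speed; a pose out of reach is approached as far as the arm can. A call is refused whole if a number of a shift passes 0.0625 or a number of a turn 10.7, either way. A call with a gripper value outside its range is refused whole. The fingers move at their own pace and stop on an object; the grip force is fixed at half the most. Time passes only in rows, so rows that do not move let the fingers close. It gives the time, the measured TCP pose, the force and the opening at its end, in the units of the state.
- sense(): the state, without advancing time (a new reading comes with each control period).
- capture(name): name is "scene" or "top" or "wrist"; returns the picture (420x560x3 uint8, red, green, blue); there is no depth.
- camera_info(name): a dict with "fx", "fy", "cx", "cy" (pixels), "k1" (the pictures are not rectified: a ray, as slopes to the right and down, at radius r is drawn at 1 + k1 r^2 times it, then the intrinsics apply), "rvec" (rotation vector, rad) and "tvec" (3), from world to camera coordinates, as OpenCV has them. Camera axes: x right, y down, z forward; pixel columns grow to the right and rows downward; lengths in m; the calibration is good to about 2 mm. A picture is of the moment at which its call begins: read the wrist's pose just before it. camera_info takes no time and is no camera call; for the wrist camera it gives the pose at the moment of the call.
- finish_job(): hands the job in, once; it reports no verdict.
The state is a dict: "time_s": time; "joints": joint angles; "joint_velocities": joint speeds; "effort": joint torques, N m; "tcp_pos": TCP position; "ee_rot": TCP orientation; "wrist_force": force on the tool from outside, world axes, zero at the start; "moment": the same for the moment, N m; "gripper_width": opening from 0.0 (shut) to 1.0 (fully open).
Only numpy, scipy, OpenCV 4.12 (cv2) and the standard library are available. Lean on these libraries where they do the work, as an engineer would, in place of code of your own. Each camera call takes 0.05 s, during which the arm holds its last target. There are 200 camera calls.

### The job

The yellow pocket hygrometer has toppled on the bench: stand it upright, wholly on the round grey mat beside the drying chamber, and leave it there to watch the room air. Then pull the chamber's blue hinged lid up until its sticky seal lets go, and keep holding it with the gripper slightly ajar, with a gap of about 3 cm at the front edge, never letting it swing wide open; finish while still holding it, not letting go. Leave the dish, the small bottle and the green slide box where they are.

Things in the scene. Friction and masses are not known exactly. Their poses are not given: they have to be found in the camera images.
- hygrometer: Yellow square box instrument, 44 x 44 x 100 mm, 0.14 to 0.28 kg, with a black foot band and a small grey-green screen near its top. Origin: centre of its underside (foot); +z runs to its top; the screen is on its -x face. It starts lying on its +x face, screen up, z axis level and pointing away from the robot (up to 55 degrees either side), origin 22 mm above the bench. It does not roll.
- mat: Round grey mat, 130 mm in diameter, 3 mm thick, fixed to the bench, on the robot's left or right, with the chamber on the other side. Origin: its centre, at bench level; its top is 3 mm above that.
- chamber: Drying chamber: see-through pale box on a black base, fixed to the bench: 180 mm deep (its x), 200 mm wide (its y; base 12 mm more each way), 120 mm high, walls 6 mm. Origin: centre of its underside; z up; its front is at -x, towards the robot, turned at most 20 degrees. A blue lid with a steel bow handle lies on top, hinged along the far (+x) upper edge.
- lid_handle (a point): Centre of the lid's handle: a round steel bar 14 mm thick along the chamber's y, on two posts 110 mm apart (96 mm clear between). Lid shut: 161.5 mm above the bench, 65 mm in front of the chamber's origin, 155 mm in front of the hinge line; the lid's top face is 31 mm below the bar's centre (24 mm clear under the bar).
- lid_hinge (a point): Centre of the hinge line, 120.5 mm above the bench at the chamber's far upper edge, 90 mm behind the chamber's origin; the line runs along the chamber's y. It does not move when the lid opens. Measured from it, the handle's centre with the lid shut is 155 mm towards the front and 41 mm up.
- lid_front (a point): Middle of the lower front edge of the blue lid (180 x 200 mm, 10 mm thick, 0.4 to 0.65 kg), 180 mm from the hinge line, at 120.5 mm height when shut. How far it has risen is the gap at the front edge.
- lid (a joint): Lid angle in rad: 0 shut, growing as the front rises, up to 1.3; 0.167 is a 30 mm front gap. A sticky gasket holds it: the upward pull needed at the handle rises to a peak of about 18 N near 0.01 rad (1 to 2 mm there), then fades, gone by 0.05 rad; then only the lid's weight, about 2 to 4 N at the handle, is left. Let go, it falls shut, no longer stuck.
- dish: Bystander: closed round pink dish, 90 mm in diameter, 17 mm high; origin under its centre.
- bottle: Bystander: small amber bottle standing upright, 40 mm in diameter, 70 mm high; origin under its centre.
- slidebox: Bystander: green slide box, 60 x 90 x 30 mm; origin under its centre.
There are look-alikes about, which are no part of the job. What is meant by the hygrometer is not pink, and is the larger of those in its own colour.

How it is judged:
By the outcome, as a careful person would: the job done as asked, in the order asked, and still so for the second after the job is handed in, while the arm keeps its last pose, push and grip.
It also fails if it takes over 61 s, if anything falls off the work surface, if the arm or the gripper's body presses on something with over 40 N, if the wrist force passes 120 N, or if a joint passes its speed limit or range.

## Working session

There is one attempt and no reset: what is moved stays moved. The work goes in short steps, Python scripts to look and compute and a tool call to move; the robot and the scene stay as the last step left them, time stands still between calls to the robot, and variables do not carry over. Pictures are saved under pics/ and viewed, about 8 in all and at most 12, crops included, and the job is handed in when it is done.

Besides the shell and the picture viewer there is one more tool, called after "Call:" as name(argument=value, ...) on one line, values as JSON. jog_arm: Moves the arm, as the interface text tells. Its arguments: {"type":"object","properties":{"series":{"type":"array","items":{"type":"array"}}},"required":["series"]}

```bash
ls; mkdir -p pics; python3 - <<'E'
from station import *
import cv2,numpy as np
s=sense();print(s)
for n in("scene","top"):
    im=capture(n);cv2.imwrite(f"pics/{n}0.png",im[:,:,::-1]);c=camera_info(n);print(n,c)
print(camera_info("wrist"))
E
```

```text
pics
{'time_s': 0.0, 'joints': array([-6.00114170e+01,  2.20899296e+01,  3.77158334e-01, -2.96770868e-02,
       -6.84080716e+01, -1.48170880e+01]), 'joint_velocities': array([ 0.03143614, -0.01026716, -0.17282902, -0.00481682, -0.05022319,
        0.04651315]), 'effort': array([ 5.94853300e-04, -3.90666926e+01,  1.87401652e+01,  4.21959087e+00,
        1.08715476e-02, -1.96290775e-04]), 'tcp_pos': array([ 0.16343364, -0.60262069,  0.22144865]), 'ee_rot': array([[-2.61523897e-01, -6.37025016e-04, -9.65196791e-01],
       [ 9.65194580e-01,  2.06743327e-03, -2.61524662e-01],
       [ 2.16207771e-03, -9.99997660e-01,  7.41698865e-05]]), 'wrist_force': array([ 0.29480014, -0.03889849, -0.49663806]), 'moment': array([0.0390501 , 0.00922565, 0.00275647]), 'gripper_width': 1.003690936512337}
scene {'fx': 389.2138684720206, 'fy': 389.2138684720206, 'cx': 275.5365813357499, 'cy': 209.02954713274903, 'k1': 0.03242313112935944, 'rvec': array([ 1.96729218,  1.84471919, -0.49201297]), 'tvec': array([-0.04403542, -0.38602722,  1.14459561])}
top {'fx': 541.7169985593926, 'fy': 541.7169985593926, 'cx': 275.82281370989665, 'cy': 202.94289162884752, 'k1': 0.056911048472775866, 'rvec': array([ 2.17669799, -2.17062629,  0.08622936]), 'tvec': array([0.02348073, 0.53310286, 1.45545881])}
{'fx': 310.4834040854228, 'fy': 310.4834040854228, 'cx': 279.8386516189258, 'cy': 207.1310301218308, 'k1': -0.02278077260355517, 'rvec': array([-1.81300582, -2.36480449, -0.29291244]), 'tvec': array([ 0.62445983, -0.03078681,  0.3890616 ])}
```

View pics/top0.png

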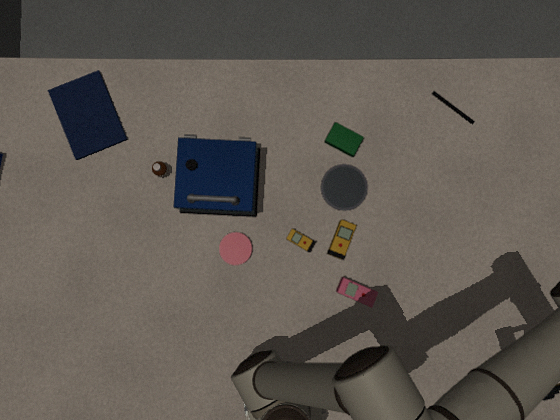

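View pics/scene0.png

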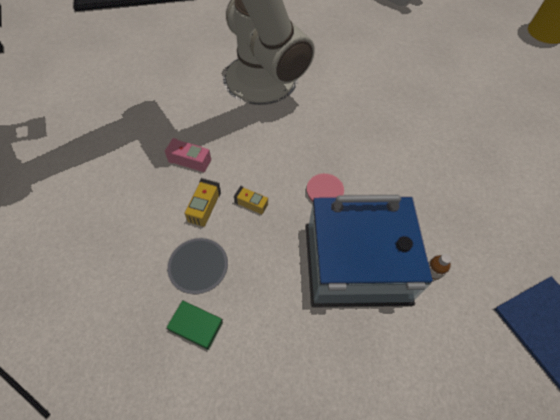

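The top view shows the larger yellow box at (342,239) with its black foot towards the robot. Two things could be mistaken for it: the small yellow one at (300,240) and the pink one at (356,291). The mat is at (344,187) and the chamber at (217,177), with its handle at (213,198). The dish is at (236,248), the bottle at (160,169) and the slide box at (344,139). In the scene view the hygrometer is at (203,202).

```bash
cat > h.py <<'E'
import numpy as np,cv2
from station import *
def rays(c,px):
    K=np.array([[c["fx"],0,c["cx"]],[0,c["fy"],c["cy"]],[0,0,1]])
    u=cv2.undistortPoints(np.array(px,float).reshape(-1,1,2),K,np.array([c["k1"],0,0,0,0.])).reshape(-1,2)
    R=cv2.Rodrigues(np.array(c["rvec"]))[0];t=np.array(c["tvec"])
    return -R.T@t,np.c_[u,np.ones(len(u))]@R
def onplane(c,px,z):
    o,d=rays(c,px);return o+d*((z-o[2])/d[:,2])[:,None]
def proj(c,P):
    K=np.array([[c["fx"],0,c["cx"]],[0,c["fy"],c["cy"]],[0,0,1]])
    return cv2.projectPoints(np.array(P,float).reshape(-1,1,3),np.array(c["rvec"]),np.array(c["tvec"]),K,np.array([c["k1"],0,0,0,0.]))[0].reshape(-1,2)
def blobs(im,lo,hi,amin=60):
    hsv=cv2.cvtColor(im,cv2.COLOR_RGB2HSV);m=cv2.inRange(hsv,lo,hi)
    m=cv2.morphologyEx(m,cv2.MORPH_CLOSE,np.ones((5,5)))
    cs=cv2.findContours(m,cv2.RETR_EXTERNAL,cv2.CHAIN_APPROX_NONE)[0]
    return sorted([c for c in cs if cv2.contourArea(c)>amin],key=cv2.contourArea,reverse=True)
E
python3 - <<'E'
from h import *
np.set_printoptions(precision=4,suppress=True)
c=camera_info("top");im=cv2.imread("pics/top0.png")[:,:,::-1].copy()
print("tcp",proj(c,[sense()["tcp_pos"],[0,0,0]]))
def rep(n,lo,hi,z,k=3):
    for b in blobs(im,lo,hi)[:k]:
        r=cv2.minAreaRect(b);p=onplane(c,cv2.boxPoints(r),z);print(n,np.array(r[0]),cv2.contourArea(b),onplane(c,[r[0]],z)[0],"\n",p[:,:2], np.linalg.norm(np.diff(p,axis=0),axis=1)[:2])
rep("yellow",(18,120,70),(32,255,255),.044,2)
rep("blue",(100,120,40),(125,255,255),.1305,2)
rep("green",(55,100,30),(85,255,255),.03,1)
rep("pink",(160,60,80),(179,255,255),.017,2)
rep("mat",(95,20,50),(125,110,120),.003,3)
cv2.imwrite("pics/c1.png",cv2.resize(im[110:280,130:400,::-1],None,fx=2.9,fy=2.9,interpolation=2))
print(proj(camera_info("wrist"),[[.6,-.1,0]]))
E
```

```text
tcp [[553.0826 359.3443]
 [284.6291 402.8799]]
yellow [342.7062 236.9639] 494.5 [ 0.4405 -0.1541  0.044 ] 
 [[ 0.4076 -0.1177]
 [ 0.4892 -0.1496]
 [ 0.4735 -0.1906]
 [ 0.392  -0.1586]] [0.0877 0.0439]
yellow [299.1308 239.1462] 264.5 [ 0.4342 -0.0378  0.044 ] 
 [[ 0.4359 -0.0016]
 [ 0.4644 -0.0179]
 [ 0.4326 -0.074 ]
 [ 0.4041 -0.0577]] [0.0329 0.0645]
blue [214.4923 174.1385] 5282.5 [0.5968 0.1803 0.1305] 
 [[0.513  0.2827]
 [0.6921 0.2761]
 [0.6815 0.0766]
 [0.5025 0.0853]] [0.1792 0.1998]
blue [ 86.5903 114.4122] 3804.0 [0.7493 0.5078 0.1305] 
 [[0.8116 0.6071]
 [0.8648 0.4814]
 [0.6869 0.4084]
 [0.6351 0.5335]] [0.1364 0.1923]
green [343.6384 139.2405] 636.0 [ 0.708  -0.1602  0.03  ] 
 [[ 0.7017 -0.1067]
 [ 0.7566 -0.1358]
 [ 0.7142 -0.2136]
 [ 0.6595 -0.1845]] [0.0622 0.0887]
pink [235. 248.] 779.5 [0.4102 0.1357 0.017 ] 
 [[0.3669 0.1787]
 [0.4536 0.1798]
 [0.4538 0.0925]
 [0.3671 0.0918]] [0.0867 0.0873]
pink [353.4052 290.3879] 385.0 [ 0.2977 -0.1847  0.017 ] 
 [[ 0.2932 -0.1387]
 [ 0.3335 -0.1564]
 [ 0.3022 -0.2306]
 [ 0.2621 -0.2127]] [0.0441 0.0805]
mat [339.7213 192.4344] 282.0 [ 0.5644 -0.1516  0.003 ] 
 [[ 0.6031 -0.1092]
 [ 0.6104 -0.1869]
 [ 0.5259 -0.1937]
 [ 0.5186 -0.1165]] [0.078  0.0848]
[[493.4575 497.8189]]
```

View pics/c1.png

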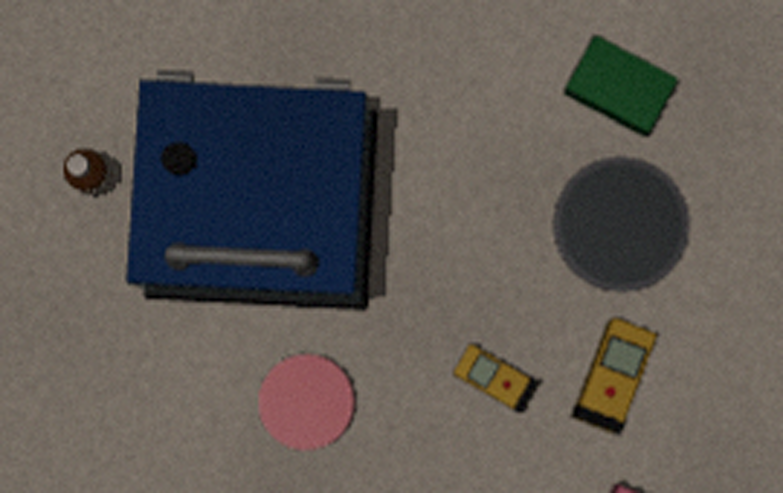

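Chosen: the larger yellow box, centre about (0.435,-0.152), z-axis heading about -21°. The mat is at about (0.578,-0.16), and the chamber yaw is about -3°. I'll swing the arm above the hygrometer.

Call:
jog_arm(series=[[[0,0,0],[0,9.1,0],0.087],[[0,0,0],[0,9.1,0],0.087],[[0,0,0],[0,9.1,0],0.087],[[0,0,0],[0,9.1,0],0.087],[[0.052,0,-0.01],[0,0,0],0.087],[[0.052,0,-0.01],[0,0,0],0.087],[[0.052,0,-0.01],[0,0,0],0.087],[[0.052,0,-0.01],[0,0,0],0.087],[[0.052,0,-0.01],[0,0,0],0.087],[[0.052,0,-0.01],[0,0,0],0.087]])

```text
time_s: 1.35
tcp_pos: [0.333, -0.3324, 0.2223]
ee_rot: [[0.362, -0.0, -0.932], [0.932, 0.0, 0.362], [0.0, -1.0, 0.0]]
wrist_force: [1.4, 0.0, 0.6]
gripper_width: 1.002
```

Call:
jog_arm(series=[[[0.052,0,-0.01],[0,0,0],0.087],[[0.052,0,-0.01],[0,0,0],0.087],[[0.052,0,-0.01],[0,0,0],0.087],[[0.052,0,-0.01],[0,0,0],0.087],[[0,0,0],[0,0,0],0.087]])

```text
time_s: 1.98
tcp_pos: [0.4464, -0.1522, 0.2222]
ee_rot: [[0.357, -0.0, -0.934], [0.934, 0.0, 0.357], [0.0, -1.0, 0.0]]
wrist_force: [0.2, -0.1, -0.2]
gripper_width: 0.996
```

```bash
python3 - <<'E'
from h import *
np.set_printoptions(precision=4,suppress=True)
s=sense();print(s["joints"],s["tcp_pos"],"\n",s["ee_rot"],s["time_s"])
c=camera_info("wrist");im=capture("wrist");cv2.imwrite("pics/w1.png",im[:,:,::-1])
print("cam pos",rays(c,[[280,210]]))
for b in blobs(im,(18,120,70),(32,255,255))[:3]:
    r=cv2.minAreaRect(b);p=onplane(c,cv2.boxPoints(r),.044);print(r[0],cv2.contourArea(b),onplane(c,[r[0]],.044)[0],"\n",p[:,:2])
t=camera_info("top")
print("handle",onplane(t,[[212.8,198.6]],.1615),"mat",onplane(t,[[344.1,186.9]],.003), "hyg bottom?",onplane(t,[[342.1,239]],.044))
E
```

```text
[   0.9686    6.9817  -20.1907   -0.0163  -62.8459 -111.9078] [ 0.4464 -0.1522  0.2222] 
 [[ 0.3575 -0.0003 -0.9339]
 [ 0.9339  0.0002  0.3575]
 [ 0.0001 -1.      0.0004]] 1.975
cam pos (array([ 0.3851, -0.1288,  0.3844]), array([[ 0.2348, -0.0901, -0.9679]]))
(406.51220703125, 313.0237121582031) 3203.0 [ 0.6479 -0.0611  0.044 ] 
 [[ 0.5721 -0.2352]
 [ 0.7071  0.1225]
 [ 0.7285  0.1198]
 [ 0.5912 -0.2428]]
(275.4999694824219, 184.49996948242188) 2886.5 [ 0.4386 -0.1546  0.044 ] 
 [[ 0.3919 -0.159 ]
 [ 0.407  -0.1198]
 [ 0.4882 -0.15  ]
 [ 0.4722 -0.1916]]
(371.0540771484375, 142.67567443847656) 1562.5 [ 0.433 -0.042  0.044] 
 [[ 0.431  -0.0762]
 [ 0.4041 -0.0618]
 [ 0.4349 -0.0082]
 [ 0.4628 -0.0216]]
handle [[0.5314 0.18   0.1615]] mat [[ 0.5798 -0.1638  0.003 ]] hyg bottom? [[ 0.435  -0.1525  0.044 ]]
```

View pics/w1.png

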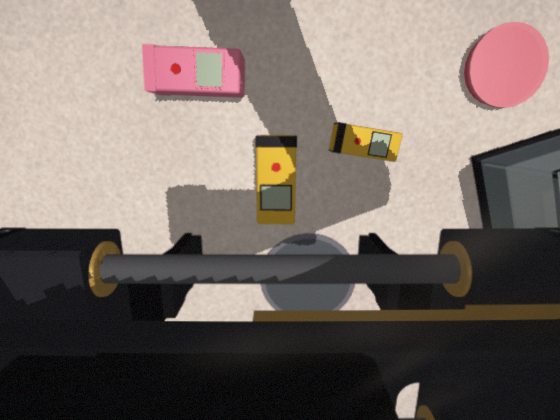

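The wrist view has the hygrometer at (276,184), foot band up at (276,141), which matches the top view to within about 2 mm. The look-alikes are the small yellow one at (366,142) and the pink one at (193,70). The forearm geometry won't allow a horizontal outward tool. So I'll grasp with a 25° back tilt, yaw, and stand the box up with the tool pointing left.

Call:
jog_arm(series=[[[0,0,0],[8.3,0,0],0.087],[[0,0,0],[8.3,0,0],0.087],[[0,0,0],[8.4,0,0],0.087],[[-0.0012,0.04,-0.0165],[0,0,0],0.087],[[-0.0012,0.04,-0.0165],[0,0,0],0.087],[[-0.0012,0.04,-0.0165],[0,0,0],0.087],[[-0.0012,0.03,-0.0123],[0,0,0],0.087],[[0,0.024,-0.0102],[0,0,0],0.087],[[0,0.02,-0.008],[0,0,0],0.087],[[0,0,0],[0,0,0],0.087]])

```text
time_s: 3.28
tcp_pos: [0.4326, -0.1564, 0.0117]
ee_rot: [[0.364, -0.398, -0.842], [0.931, 0.154, 0.33], [-0.001, -0.904, 0.427]]
wrist_force: [0.3, -0.7, 0.5]
gripper_width: 1.005
```

```bash
python3 - <<'E'
from h import *
np.set_printoptions(precision=4,suppress=True)
s=sense();print(s["joints"],s["tcp_pos"],"\n",s["ee_rot"],s["wrist_force"])
print("grasp",s["tcp_pos"]-.019*s["ee_rot"][:,1])
E
```

```text
[  -4.6266   34.1723  -16.2921   -7.7823  -64.0803 -101.7971] [ 0.4326 -0.1564  0.0117] 
 [[ 0.3639 -0.3979 -0.8422]
 [ 0.9314  0.1544  0.3295]
 [-0.0011 -0.9044  0.4268]] [ 0.298  -0.739   0.5388]
grasp [ 0.4401 -0.1593  0.0289]
```

Call:
jog_arm(series=[[[0,0,0],[0,0,0],0.0],[[0,0,0],[0,0,0],0.0],[[0,0,0],[0,0,0],0.0],[[0,0,0],[0,0,0],0.0],[[0,0,0],[0,0,0],0.0],[[0,0,0],[0,0,0],0.0]])

```text
time_s: 4.03
tcp_pos: [0.4348, -0.1553, 0.0132]
ee_rot: [[0.362, -0.393, -0.845], [0.932, 0.153, 0.328], [0.001, -0.906, 0.422]]
wrist_force: [-0.2, 2.1, 2.2]
gripper_width: 0.5
```

Call:
jog_arm(series=[[[0,-0.02,0.0093],[0,0,0],0.0],[[0,-0.045,0.021],[0,0,0],0.0],[[0,-0.045,0.021],[0,0,0],0.0],[[0,-0.045,0.021],[0,0,0],0.0],[[0,-0.045,0.021],[0,0,0],0.0],[[0,0,0],[0,-9.06,4.22],0.0],[[0,0,0],[0,-9.06,4.22],0.0],[[0,0,0],[0,-9.06,4.22],0.0],[[0,0,0],[0,-9.06,4.22],0.0],[[0,0,0],[0,-9.06,4.22],0.0]])

```text
time_s: 5.28
tcp_pos: [0.4343, -0.1556, 0.2327]
ee_rot: [[-0.486, -0.371, -0.792], [0.874, -0.205, -0.441], [0.001, -0.906, 0.423]]
wrist_force: [0.6, 0.5, -1.6]
gripper_width: 0.503
```

Call:
jog_arm(series=[[[0,0,0],[0,-9.06,4.22],0.0],[[0,0,0],[0,-9.06,4.22],0.0],[[0,0,0],[0,-9.06,4.22],0.0],[[0,0,0],[0,-9.06,4.22],0.0],[[0,0,0],[0,0,0],0.0]])

```text
time_s: 5.9
tcp_pos: [0.4328, -0.1556, 0.2331]
ee_rot: [[-0.931, -0.155, -0.329], [0.364, -0.393, -0.844], [0.002, -0.906, 0.423]]
wrist_force: [-1.3, 0.2, -2.0]
gripper_width: 0.5
```

```bash
python3 - <<'E'
from h import *
np.set_printoptions(precision=4,suppress=True)
s=sense();print(s["joints"],s["tcp_pos"],"\n",s["ee_rot"],s["wrist_force"],s["gripper_width"])
E
```

```text
[ 13.7756   8.8155 -28.3633  21.6242 -69.3317 -45.7572] [ 0.4328 -0.1556  0.2331] 
 [[-0.9314 -0.1553 -0.3291]
 [ 0.3639 -0.3931 -0.8444]
 [ 0.0017 -0.9063  0.4226]] [-1.2917  0.2102 -1.9957] 0.4997474189794764
```

Call:
jog_arm(series=[[[0,0,0],[-10,0,0],0.0],[[0,0,0],[-10,0,0],0.0],[[0,0,0],[-10,0,0],0.0],[[0,0,0],[-10,0,0],0.0],[[0,0,0],[-10,0,0],0.0],[[0,0,0],[-10,0,0],0.0],[[0,0,0],[-10,0,0],0.0],[[0,0,0],[0,0,0],0.0]])

```text
time_s: 6.9
tcp_pos: [0.434, -0.1588, 0.2312]
ee_rot: [[-0.929, 0.257, -0.266], [0.37, 0.66, -0.654], [0.007, -0.706, -0.708]]
wrist_force: [0.3, 0.1, -2.9]
gripper_width: 0.505
```

```bash
python3 - <<'E'
from h import *
np.set_printoptions(precision=4,suppress=True)
s=sense();print(s["joints"],s["tcp_pos"],"\n",s["ee_rot"],s["wrist_force"],s["gripper_width"])
E
```

```text
[-32.4527  14.6209  -7.003  -44.494  -82.3701  22.4551] [ 0.434  -0.1588  0.2312] 
 [[-0.9291  0.257  -0.266 ]
 [ 0.3698  0.6597 -0.6542]
 [ 0.0073 -0.7062 -0.708 ]] [ 0.2908  0.1444 -2.8691] 0.504862055921359
```

Call:
jog_arm(series=[[[0,0,0],[-10,0,0],0.0],[[0,0,0],[-10,0,0],0.0],[[-0.034,0.025,0.018],[0,0,0],0.0],[[-0.034,0.025,0.018],[0,0,0],0.0],[[-0.034,0.025,0.018],[0,0,0],0.0],[[-0.034,0.025,0.018],[0,0,0],0.0],[[0,0,0],[0,0,0],0.0],[[0,0,0],[0,0,0],0.0]])

```text
time_s: 7.9
tcp_pos: [0.583, -0.1483, 0.1261]
ee_rot: [[-0.933, 0.326, -0.154], [0.361, 0.845, -0.395], [0.001, -0.424, -0.906]]
wrist_force: [-0.2, -0.6, -1.7]
gripper_width: 0.5
```

```bash
python3 - <<'E'
from h import *
np.set_printoptions(precision=4,suppress=True)
s=sense();R=s["ee_rot"];print(s["joints"],s["tcp_pos"],"\n",R,s["wrist_force"],s["gripper_width"])
a=np.radians(25);print("boxz",-np.sin(a)*R[:,1]-np.cos(a)*R[:,2])
im=capture("scene");cv2.imwrite("pics/s2.png",cv2.resize(im[100:380,60:440,::-1],None,fx=2,fy=2))
E
```

```text
[-33.4322  38.2927   5.4257 -62.4931 -86.1127  34.5857] [ 0.583  -0.1483  0.1261] 
 [[-0.9326  0.3264 -0.154 ]
 [ 0.3609  0.8449 -0.3949]
 [ 0.0012 -0.4238 -0.9057]] [-0.1693 -0.5904 -1.7212] 0.4998232300366883
boxz [0.0016 0.0008 1.    ]
```

View pics/s2.png

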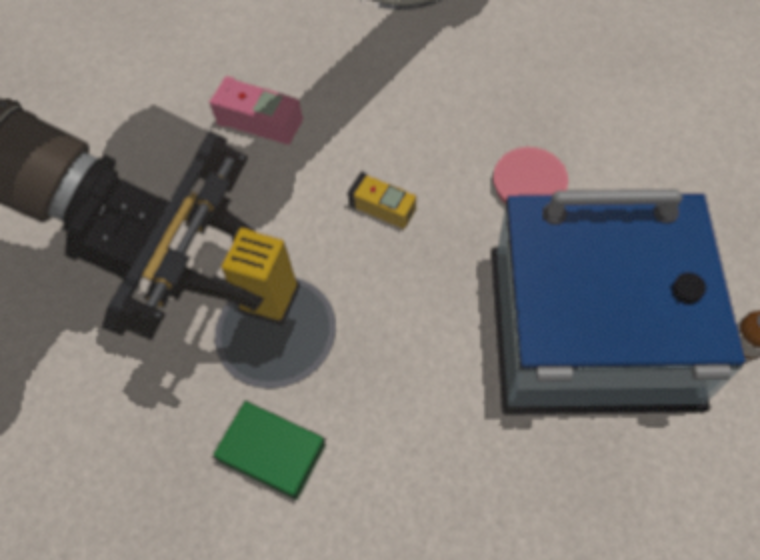

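The crop shows the hygrometer upright at about (260,275), foot down, over the mat at (275,330). Now I'll lower it.

Call:
jog_arm(series=[[[-0.0006,0.0073,0.0194],[0,0,0],0.0],[[-0.0006,0.0073,0.0194],[0,0,0],0.0],[[-0.0006,0.0073,0.0194],[0,0,0],0.0],[[0,0,0],[0,0,0],0.0],[[0,0.0008,0.0018],[0,0,0],0.0],[[0,0.0008,0.0018],[0,0,0],0.0],[[0,0,0],[0,0,0],0.0]])

```text
time_s: 8.82
tcp_pos: [0.5831, -0.154, 0.0606]
ee_rot: [[-0.932, 0.329, -0.153], [0.363, 0.845, -0.394], [-0.0, -0.422, -0.906]]
wrist_force: [0.6, -0.7, -2.4]
gripper_width: 0.504
```

Call:
jog_arm(series=[[[0,0.0008,0.0018],[0,0,0],0.0],[[0,0.0004,0.0009],[0,0,0],0.0],[[0,0,0],[0,0,0],0.0]])

```text
time_s: 9.2
tcp_pos: [0.5829, -0.154, 0.0571]
ee_rot: [[-0.932, 0.329, -0.154], [0.363, 0.845, -0.393], [0.001, -0.422, -0.907]]
wrist_force: [0.2, -0.4, -2.9]
gripper_width: 0.505
```

Call:
jog_arm(series=[[[0,0.0004,0.0009],[0,0,0],0.0],[[0,0.0004,0.0009],[0,0,0],0.0],[[0,0,0],[0,0,0],0.0]])

```text
time_s: 9.57
tcp_pos: [0.5829, -0.1541, 0.0551]
ee_rot: [[-0.932, 0.329, -0.154], [0.363, 0.845, -0.393], [0.001, -0.422, -0.906]]
wrist_force: [-0.2, -1.1, -2.7]
gripper_width: 0.499
```

Call:
jog_arm(series=[[[0,0.0004,0.0009],[0,0,0],0.0],[[0,0,0],[0,0,0],0.0]])

```text
time_s: 9.82
tcp_pos: [0.5828, -0.1541, 0.0541]
ee_rot: [[-0.932, 0.329, -0.154], [0.363, 0.845, -0.393], [0.001, -0.422, -0.907]]
wrist_force: [-0.2, 0.1, -1.2]
gripper_width: 0.501
```

Call:
jog_arm(series=[[[0,0.0004,0.0009],[0,0,0],0.0],[[0,0,0],[0,0,0],0.0]])

```text
time_s: 10.07
tcp_pos: [0.5829, -0.1542, 0.0536]
ee_rot: [[-0.932, 0.329, -0.153], [0.363, 0.845, -0.393], [-0.0, -0.422, -0.907]]
wrist_force: [1.1, -0.4, 0.2]
gripper_width: 0.502
```

Call:
jog_arm(series=[[[0,0.0004,0.0009],[0,0,0],0.0],[[0,0,0],[0,0,0],0.0]])

```text
time_s: 10.32
tcp_pos: [0.5829, -0.1541, 0.0536]
ee_rot: [[-0.932, 0.329, -0.152], [0.362, 0.846, -0.392], [-0.001, -0.421, -0.907]]
wrist_force: [-1.3, -1.6, 5.3]
gripper_width: 0.499
```

In contact at about 5 N. Releasing and backing out along the fingers.

Call:
jog_arm(series=[[[0,0,0],[0,0,0],0.06],[[0,0,0],[0,0,0],0.087],[[0,0,0],[0,0,0],0.087],[[0,0,0],[0,0,0],0.087],[[0,-0.02,0],[0,0,0],0.087],[[0,-0.04,0],[0,0,0],0.087],[[0,-0.05,0],[0,0,0],0.087],[[0,-0.05,0],[0,0,0],0.087],[[0,0,0],[0,0,0],0.087]])

```text
time_s: 11.45
tcp_pos: [0.5292, -0.2944, 0.1217]
ee_rot: [[-0.93, 0.334, -0.153], [0.367, 0.841, -0.398], [-0.004, -0.426, -0.905]]
wrist_force: [0.5, 1.1, -0.3]
gripper_width: 0.998
```

```bash
python3 - <<'E'
from h import *
np.set_printoptions(precision=4,suppress=True)
s=sense();print(s["joints"],s["tcp_pos"])
c=camera_info("top");im=capture("top");cv2.imwrite("pics/t3.png",cv2.resize(im[90:290,130:420,::-1],None,fx=2.7,fy=2.7))
for b in blobs(im,(18,120,70),(32,255,255))[:3]:
    r=cv2.minAreaRect(b);print(r,onplane(c,[r[0]],.103)[0])
E
```

```text
[-45.0566  43.2256  14.4632 -56.6551 -96.3217  36.2414] [ 0.5292 -0.2944  0.1217]
((299.076904296875, 239.1154022216797), (24.06273651123047, 12.279437065124512), 29.744882583618164) [ 0.4331 -0.0356  0.103 ]
((347.81036376953125, 182.72415161132812), (16.89827537536621, 17.08397102355957), 21.801406860351562) [ 0.579  -0.1615  0.103 ]
```

View pics/t3.png

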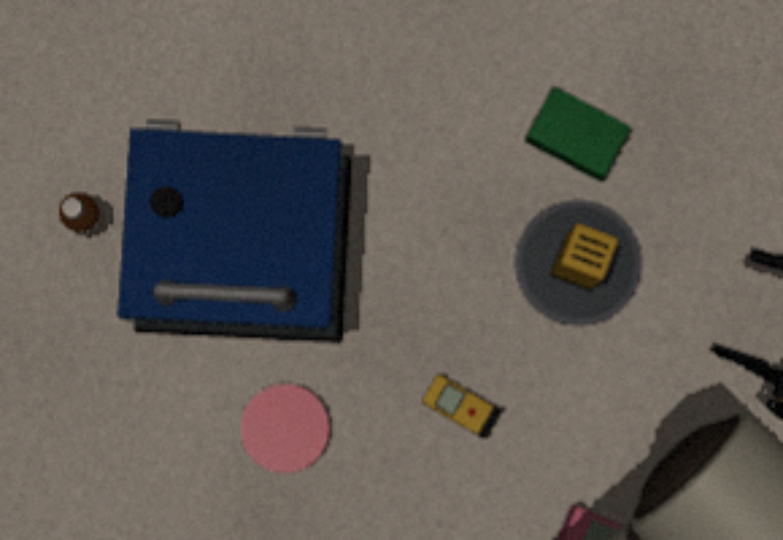

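The top crop shows the hygrometer standing at (590,250), central on the mat at (578,262). Measured position is (0.579,-0.1615) against the mat centre (0.580,-0.164). Next is the lid.

Call:
jog_arm(series=[[[0,-0.0213,-0.0453],[0,0,0],0.087],[[0,-0.0213,-0.0453],[0,0,0],0.087],[[0,-0.0213,-0.0453],[0,0,0],0.087],[[0,-0.0213,-0.0453],[0,0,0],0.087],[[0,0,0],[9.3,0,0],0.087],[[0,0,0],[9.3,0,0],0.087],[[0,0,0],[9.3,0,0],0.087],[[0,0,0],[9.3,0,0],0.087],[[0,0,0],[9.3,0,0],0.087],[[0,0,0],[9.3,0,0],0.087]])

```text
time_s: 12.75
tcp_pos: [0.5301, -0.2894, 0.3205]
ee_rot: [[-0.932, 0.057, -0.358], [0.362, 0.145, -0.921], [-0.0, -0.988, -0.155]]
wrist_force: [0.2, -0.5, -1.1]
gripper_width: 1.001
```

Call:
jog_arm(series=[[[0,0,0],[9.3,0,0],0.087],[[0,0,0],[0,-9.3,0],0.087],[[0,0,0],[0,-9.3,0],0.087],[[0,0,0],[0,0,0],0.087]])

```text
time_s: 13.25
tcp_pos: [0.5299, -0.2892, 0.3196]
ee_rot: [[-0.999, -0.002, -0.048], [0.048, -0.0, -0.999], [0.002, -1.0, 0.0]]
wrist_force: [0.2, -0.2, -0.5]
gripper_width: 0.998
```

```bash
python3 - <<'E'
from h import *
np.set_printoptions(precision=4,suppress=True)
s=sense();R=s["ee_rot"];print(s["joints"],s["tcp_pos"],"\n",R)
y=np.radians(-3.04);X=np.c_[[-np.cos(y),-np.sin(y),0],[0,0,-1],[np.sin(y),-np.cos(y),0]]
X=np.c_[X[:,0],X[:,1],np.cross(X[:,0],X[:,1])]
from scipy.spatial.transform import Rotation as Q
print("turn",Q.from_matrix(R.T@X).as_rotvec(degrees=True))
print("shift in final axes",X.T@(np.array([.5315,.1815,.25])-s["tcp_pos"]))
E
```

```text
[-13.2458  17.2356   7.097    0.0487 -79.9699  10.5079] [ 0.5299 -0.2892  0.3196] 
 [[-0.9989 -0.002  -0.0476]
 [ 0.0476 -0.0004 -0.9989]
 [ 0.002  -1.      0.0005]]
turn [-0.0277  0.3107  0.1154]
shift in final axes [ 0.0233  0.0696 -0.4701]
```

Call:
jog_arm(series=[[[0.0026,0,-0.0522],[0,0,0],0.087],[[0.0026,0,-0.0522],[0,0,0],0.087],[[0.0026,0,-0.0522],[0,0,0],0.087],[[0.0026,0.005,-0.0522],[0,0,0],0.087],[[0.0026,0.005,-0.0522],[0,0,0],0.087],[[0.0026,0.01,-0.0522],[0,0,0],0.087],[[0.0026,0.01,-0.0522],[0,0,0],0.087],[[0.0026,0.02,-0.0522],[0,0,0],0.087],[[0.0026,0.02,-0.0522],[0,0,0],0.087],[[0,0,0],[0,0,0],0.087]])

```text
time_s: 14.5
tcp_pos: [0.5273, 0.1828, 0.247]
ee_rot: [[-0.999, -0.005, -0.046], [0.046, -0.003, -0.999], [0.005, -1.0, 0.003]]
wrist_force: [-0.0, -1.4, 0.4]
gripper_width: 0.997
```

```bash
python3 - <<'E'
from h import *
np.set_printoptions(precision=4,suppress=True)
s=sense();R=s["ee_rot"];print(s["joints"],s["tcp_pos"],"\n",R)
c=camera_info("wrist");im=capture("wrist");cv2.imwrite("pics/w4.png",im[:,:,::-1])
print("handle pred px",proj(c,[[.532,.182,.1615],[.532+.0029,.182+.055,.1615],[.532-.0029,.182-.055,.1615]]))
c=camera_info("scene");im=cv2.imread("pics/scene0.png")[:,:,::-1]
P=np.array([[.532,.182,.1615],[.532+.0029,.182+.055,.1615],[.532-.0029,.182-.055,.1615]])
print("scene pred",proj(c,P),"top pred",proj(camera_info("top"),P))
E
```

```text
[ 35.7389  14.7316  -6.592   -0.0345 -69.0189 -38.3365] [0.5273 0.1828 0.247 ] 
 [[-0.9989 -0.0052 -0.0455]
 [ 0.0455 -0.003  -0.999 ]
 [ 0.005  -1.      0.0033]]
handle pred px [[273.9601 211.7764]
 [273.9167 273.0888]
 [274.0205 143.788 ]]
scene pred [[367.9713 197.6724]
 [396.8256 197.5041]
 [339.1262 197.8369]] top pred [[211.9816 198.3701]
 [189.7519 197.147 ]
 [234.1965 199.5922]]
```

View pics/w4.png

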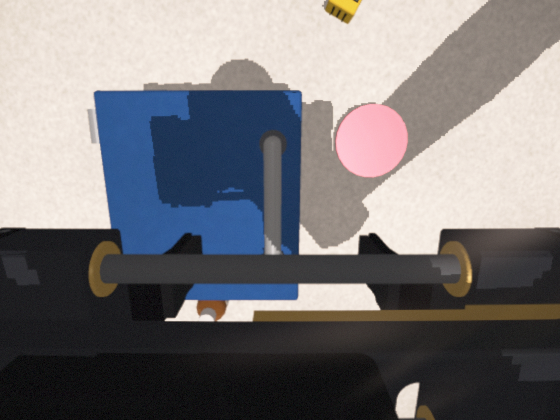

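The bar runs along column 272, with its post at (272,145). I predicted (274,144), so the handle at (0.532,0.182) is confirmed. Descending onto it and gripping.

Call:
jog_arm(series=[[[-0.0047,0.035,0],[0,0,0],0.087],[[0,0.035,0],[0,0,0],0.087],[[0,0.024,0],[0,0,0],0.087],[[0,0.01,0],[0,0,0],0.087],[[0,0,0],[0,0,0],0.087],[[0,0,0],[0,0,0],0.03],[[0,0,0],[0,0,0],0.03],[[0,0,0],[0,0,0],0.03],[[0,0,0],[0,0,0],0.03],[[0,0,0],[0,0,0],0.03]])

```text
time_s: 15.8
tcp_pos: [0.5332, 0.18, 0.1456]
ee_rot: [[-0.999, -0.001, -0.047], [0.047, -0.001, -0.999], [0.001, -1.0, 0.001]]
wrist_force: [-0.1, 0.5, 0.4]
gripper_width: 0.517
```

Call:
jog_arm(series=[[[0,0,0],[0,0,0],0.0],[[0,0,0],[0,0,0],0.0],[[0,0,0],[0,0,0],0.0],[[0,0,0],[0,0,0],0.0]])

```text
time_s: 16.3
tcp_pos: [0.533, 0.18, 0.1455]
ee_rot: [[-0.999, -0.001, -0.047], [0.047, -0.001, -0.999], [0.001, -1.0, 0.001]]
wrist_force: [-1.5, 1.2, -0.1]
gripper_width: 0.147
```

Call:
jog_arm(series=[[[0,0,0],[0,0,0],0.0],[[0,0,0],[0,0,0],0.0],[[0,0,0],[0,0,0],0.0]])

```text
time_s: 16.68
tcp_pos: [0.5331, 0.18, 0.1455]
ee_rot: [[-0.999, -0.001, -0.047], [0.047, -0.001, -0.999], [0.001, -1.0, 0.001]]
wrist_force: [-0.7, 0.9, 1.3]
gripper_width: 0.151
```

Gripped: the opening reads about 13 mm on the 14 mm bar. I'll pull along the hinge arc in small steps.

Call:
jog_arm(series=[[[-0.0002,-0.0013,0],[0,0,-0.5],0.0],[[-0.0002,-0.0013,0],[0,0,-0.5],0.0],[[0,0,0],[0,0,0],0.0]])

```text
time_s: 17.05
tcp_pos: [0.5328, 0.1799, 0.1461]
ee_rot: [[-0.999, -0.021, -0.048], [0.048, -0.001, -0.999], [0.021, -1.0, 0.002]]
wrist_force: [1.5, 2.6, -13.1]
gripper_width: 0.15
```

Call:
jog_arm(series=[[[-0.0002,-0.0013,0],[0,0,-0.5],0.0],[[-0.0002,-0.0013,0],[0,0,-0.5],0.0],[[0,0,0],[0,0,0],0.0]])

```text
time_s: 17.42
tcp_pos: [0.5343, 0.1799, 0.1521]
ee_rot: [[-0.998, -0.036, -0.046], [0.046, -0.0, -0.999], [0.035, -0.999, 0.002]]
wrist_force: [-1.5, 1.2, -4.9]
gripper_width: 0.151
```

Call:
jog_arm(series=[[[-0.0002,-0.0013,0],[0,0,-0.5],0.0],[[-0.0002,-0.0013,0],[0,0,-0.5],0.0],[[0,0,0],[0,0,0],0.0]])

```text
time_s: 17.8
tcp_pos: [0.5348, 0.1799, 0.1544]
ee_rot: [[-0.998, -0.052, -0.047], [0.047, 0.002, -0.999], [0.052, -0.999, 0.001]]
wrist_force: [-2.2, 0.9, -2.2]
gripper_width: 0.147
```

The seal has let go: the force peaked at 13 N or more and is now down to about 2–3 N. Continuing to a 30 mm front gap.

Call:
jog_arm(series=[[[-0.0004,-0.0024,0],[0,0,-0.9],0.0],[[-0.0004,-0.0024,0],[0,0,-0.9],0.0],[[-0.0004,-0.0024,0],[0,0,-0.9],0.0],[[-0.0004,-0.0024,0],[0,0,-0.9],0.0],[[-0.0004,-0.0024,0],[0,0,-0.9],0.0],[[-0.0004,-0.0024,0],[0,0,-0.9],0.0],[[-0.0004,-0.0024,0],[0,0,-0.9],0.0],[[0,0,0],[0,0,0],0.0],[[0,0,0],[0,0,0],0.0]])

```text
time_s: 18.92
tcp_pos: [0.5388, 0.1796, 0.1696]
ee_rot: [[-0.986, -0.163, -0.047], [0.046, 0.006, -0.999], [0.163, -0.987, 0.001]]
wrist_force: [-4.3, 0.0, -2.6]
gripper_width: 0.149
```

```bash
python3 - <<'E'
from h import *
np.set_printoptions(precision=4,suppress=True)
s=sense();R=s["ee_rot"];bar=s["tcp_pos"]-.016*R[:,1];print(s["tcp_pos"],"bar",bar,s["wrist_force"],s["gripper_width"])
y=np.radians(-3.04);ex=np.array([np.cos(y),np.sin(y),0]);ey=np.array([-np.sin(y),np.cos(y),0]);O=np.array([.5315,.181,0])+.065*ex
H=O+.09*ex+[0,0,.1205];d=bar-H
th=np.arctan2(d[2],-d@ex)-np.arctan2(.041,.155);print("theta",th,"gap mm",180*np.sin(th),"radius",np.hypot(d[2],d@ex))
# predicted lid front lower corners for several angles, in both views
for n in("scene","top"):
    c=camera_info(n);im=capture(n);cv2.imwrite(f"pics/{n}5.png",im[:,:,::-1])
    if n=="top":
        for b in blobs(im,(18,120,70),(32,255,255))[:3]:
            r=cv2.minAreaRect(b);print(r[0],onplane(c,[r[0]],.103)[0])
    for g in(0,.02,.03,.04):
        t=np.arcsin(g/.18)
        P=[H-ex*(.18*np.cos(t)-u*np.sin(t))+np.array([0,0,.18*np.sin(t)+u*np.cos(t)])+v*ey for v in(-.1,.1) for u in(0,.01)]
        print(n,g,proj(c,P).round(1).tolist())
a=cv2.imread("pics/scene5.png")[140:330,130:450]
cv2.imwrite("pics/s5c.png",cv2.resize(a,None,fx=2.5,fy=2.5))
E
```

```text
[0.5388 0.1796 0.1696] bar [0.5414 0.1795 0.1854] [-4.3011  0.0449 -2.555 ] 0.1491823150656422
theta 0.1624024534553919 gap mm 29.104112188096085 radius 0.1588804893066063
scene 0 [[312.1, 198.2], [312.6, 195.5], [410.5, 197.7], [412.1, 195.0]]
scene 0.02 [[313.1, 193.3], [313.7, 191.0], [413.8, 192.7], [415.5, 190.4]]
scene 0.03 [[313.7, 191.1], [314.2, 189.0], [415.6, 190.5], [417.4, 188.4]]
scene 0.04 [[314.3, 189.1], [314.9, 187.2], [417.5, 188.5], [419.4, 186.7]]
(299.1307678222656, 239.1461639404297) [ 0.433  -0.0357  0.103 ]
(347.81036376953125, 182.72415161132812) [ 0.579  -0.1615  0.103 ]
top 0 [[252.9, 212.0], [252.7, 211.8], [174.5, 207.7], [173.7, 207.4]]
top 0.02 [[252.6, 211.0], [252.4, 210.3], [173.0, 206.6], [172.2, 205.9]]
top 0.03 [[252.4, 210.2], [252.2, 209.2], [172.2, 205.7], [171.5, 204.7]]
top 0.04 [[252.2, 209.1], [252.1, 207.9], [171.5, 204.6], [170.8, 203.4]]
```

View pics/s5c.png

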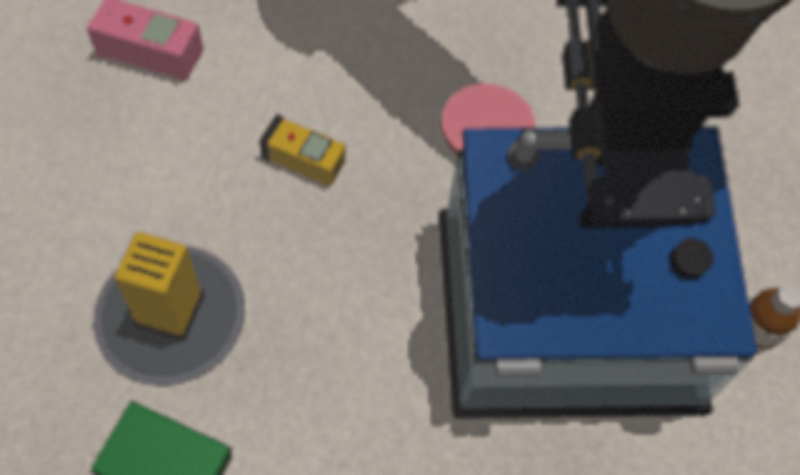

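The crop shows the hygrometer upright on the mat at (160,285), and the lid raised with the gripper on the bar. One numeric check of the gap: how far the lid's front edge shifted against the shut picture.

```bash
python3 - <<'E'
from h import *
for n,cols in(("scene",(318,322,326,330,405,410)),("top",(185,190,195,235,240,245))):
    for f in(n+"0",n+"5"):
        g=cv2.inRange(cv2.cvtColor(cv2.imread(f"pics/{f}.png"),cv2.COLOR_BGR2HSV),(100,120,30),(125,255,255))
        out=[]
        for c in cols:
            r=np.nonzero(g[130:320,c])[0]+130; out.append((int(r.min()),int(r.max())) if len(r) else None)
        print(f,out)
s=sense();print(s["time_s"],s["tcp_pos"],s["wrist_force"],s["gripper_width"])
E
```

```text
scene0 [(199, 252), (199, 282), (199, 282), (199, 281), (198, 281), (198, 281)]
scene5 [(193, 230), (193, 283), (192, 283), (192, 282), (203, 282), (192, 281)]
top0 [(138, 207), (139, 208), (139, 207), (141, 210), (141, 210), (141, 210)]
top5 [(199, 202), (188, 205), None, (141, 208), (141, 208), (141, 208)]
19.025 [0.53883855 0.17966623 0.16966604] [-3.88992744  1.52675666 -1.6160233 ] 0.1492544182870559
```

The front edge moved 6–7 px in the scene view (predicted 6.5 for 30 mm) and about 2 px in the top view, which agrees with the 29 mm from the arm. Handing in while still holding the lid.

```bash
python3 -c "
from station import *
print(finish_job())"
```

```text
the job is handed in; nothing more can be done
None
```

I handed the job in at about 19 s. The hygrometer is upright on the mat and the gripper is still holding the lid ajar; no verdict was reported.

- **Hygrometer:** I gripped the larger yellow box, stood it up with the tool pointing sideways, and lowered it until it touched. The last top view put it at (0.579, -0.1615), about 3 mm from the mat centre at (0.580, -0.164). It was still upright there after I raised the lid.
- **Lid:** I pulled the handle along the hinge arc. The pull read about 13 N just before the seal let go, then dropped to 2–3 N.
- **Front gap:** The arm pose gives about 29 mm. The scene view agrees with about 30 mm, since the front edge moved 6–7 px against 6.5 px predicted. The top view moved about 2 px against 2.6 px predicted, so it agrees only roughly.
- **Grip on the bar:** The opening reads about 13 mm on the 14 mm bar and stayed steady throughout. The pads sit about 3 mm higher on the bar than I planned. A steady sideways force of about 4 N remains at the wrist.
- **Dish, bottle and slide box:** I never touched them. They looked unmoved in the last pictures, but I did not measure them again.

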